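Hold a sample slide flush on a tilted photo stage

ROBOT

A 6-joint arm with a two-finger parallel gripper is mounted at the origin on a cart in front of the work surface, level with it; the furniture and walls round the work are solid. World frame = base frame: x ahead of the robot, y to its left, z up, the work surface at z = 0. Lengths are in m, angles in rad, forces in N, time in s.
With the tool pointing down it reaches from about 0.35 to 0.775 m from the base axis. Payload 7.3 kg.
Tool frame: the origin (TCP) lies midway between the tips of the shut fingers; the grasp point (between the pads) lies 19 mm behind it; z points along the fingers, y is the direction in which the jaws open and shut (so a half turn about z gives the same grasp; the last joint's range is limited). The gripper opens to 92 mm and grips with 3 to 60 N. Pads are 19 mm wide; open, the fingers measure 130 mm over their backs; the gripper's body (75 mm by 190 mm) begins 47 mm behind the grasp point.
Start: joints at [-1.403, 0.342, 1.524, -0, 1.275, -0.146], TCP at [0.162, -0.499, 0.227] pointing down, gripper open.
Joint ranges: [-2.53, 2.53], [-0.77, 2.02], [0.04, 2.7], [-1, 4.14], [0.28, 2.66], [-3.11, 3.11]. Speed limits (rad/s): [2.57, 2.57, 3.14, 3.14, 3.14, 3.14].

INTERFACE

Orientations are given as [roll, pitch, yaw] about the fixed x, y, z axes, in that order (R = Rz(yaw) Ry(pitch) Rx(roll)).
In Python, from cell import status, eyes, job gives the robot as it stands.
- The arm moves only by the tool jog_arm, never from a script. Its argument "series" is a list of rows, each a list of 3 entries, a list of its own where there are three numbers: the gripper command: -1 is shut, 1 is fully open, values between are in proportion, then the shift along the tool's x, y, z in m, then the turn, a rotation vector about the tool's x, y, z in rad. In form: [[grip, [x, y, z], [ax, ay, az]], ...]. A call has 1 to 12 rows; each row is the pose to reach, as a shift and turn from the pose commanded when the call began, along the tool's axes at that moment; what a row does not reach only later rows make up. A row lasts 1/12 s, in which the tool goes at most 41.7 mm and 7.16 degrees, less where a joint would pass 70% of its speed; a pose out of reach is approached as far as the arm can. A call with a gripper value outside its range is refused whole. The fingers move at their own pace and stop on an object; "squeeze" is the grip in N (left out, the last holds). Time passes only in rows, so rows that repeat a pose let the fingers close. It gives the time, the measured TCP pose, the force and the opening at its end, in the units of the state.
- status.observe(): the state, without advancing time (a new reading comes with each control period).
- eyes.read_camera(name): name is "scene" or "top" or "wrist"; returns a dict with "img" (420x560x3 uint8, red, green, blue), "range_z" (420x560 float32, m along the optical axis (not along the pixel's ray), 0 where there is no reading), "camera_matrix" (3x3 intrinsics, pixels), "T" (4x4, takes a point from camera to world coordinates); the wrist camera has in their place "tool_from_camera" (4x4, takes a point from camera to tool coordinates, whose origin is the TCP and whose axes are the flange's). Camera axes: x right, y down, z forward; pixel columns grow to the right and rows downward; lengths in m; the calibration is good to about 2 mm. A picture is of the moment at which its call begins: read the wrist's pose just before it.
- job.hand_in(): hands the job in, once; it reports no verdict.
The state is a dict: "time": time; "qpos": joint angles; "qvel": joint speeds; "joint_efforts": joint torques, N m; "tool_pos": TCP position; "tool_rot": TCP orientation; "contact_force": force on the tool from outside, world axes, zero at the start; "torque": the same for the moment, N m; "opening": finger opening in m.
Only numpy, scipy, OpenCV 4.12 (cv2) and the standard library are available. Lean on these libraries where they do the work, as an engineer would, in place of code of your own. Each camera call takes 0.05 s, during which the arm holds its last target.

TASK

First raise the hinged face of the tilting photo stage by its steel bar to 25 degrees from level (the red mark on its scale) and let go of the bar. Then pick up the sample slide from the light pad by its orange fin, and press its flat underside lightly flush against the sloping face, centred in the white outline and square with it. Finish while still holding the slide pressed there, with the stage still at 25 degrees, and leave the camera, vial, flask and petri dish alone.

Things in the scene. Friction and masses are not known exactly. Their poses are not given: they have to be found in the camera images.
- stage (a joint): Tilt of the stage's face plate in rad: 0 = level, grows as the bar edge rises (range 0 to 0.75; 25 degrees = 0.436). The hinge is stiff (about 1.8 N m of friction, some 12 N up at the bar) and stays where it is left; a push of a few newtons on the face does not turn it, one above 20 N may.
- stage_hinge (a point): Middle of the stage's hinge axis, 34 mm above the table, at the plate's low edge, to the robot's right. Axes turn with the plate: x from the hinge up the slope (to the robot's left, plus yaw), y along the hinge towards the robot, z square out of the face. Grey base 165 x 150 x 14 mm, fixed; white quadrant scale with red 25 degree mark on the robot's side (y = +70 mm), 92 mm out, up to 40 degrees.
- stage_face (a point): Centre of the white outline (80 x 58 mm, x by y) on the black sloping face, on its surface: 65 mm along x and 8 mm along z from stage_hinge, same axes. The face plate is 131 x 120 mm and 8 mm thick.
- stage_bar (a point): Centre of the round steel bar handle, 10 mm thick and 100 mm long along y, past the plate's upper edge: 165 mm along x and 43 mm along z from stage_hinge, same axes. Two 7 mm struts carry it at y = +-48 mm; between them it is free all round (35 mm from the plate's edge).
- slide_grip (a point): Centre of the orange fin of the loose sample slide: fin 34 mm long (x), 10 mm thick (y), top 41.5 mm and this point 28 mm above the underside; z is the slide's normal (up at the start). Grip across y. The slide is an aluminium plate 70 x 50 x 6 mm (x by y) with a glass window, 0.07 kg; the fin's 42 x 16 mm foot rises to 9.5 mm. A half turn about z changes nothing.
- slide_base (a point): Centre of the slide's flat underside, same axes as slide_grip, 28 mm below it along z.
- light_pad: Fixed light pad, white with dark rim, 115 x 150 x 11 mm, on which the slide lies; origin at the centre of its underside.
- camera: Grey compact camera, 43 x 94 x 62 mm, standing loose; origin under its centre. Leave alone.
- amber_vial: Amber vial with white cap, 38 mm across, 67 mm tall, loose; origin under its centre. Leave alone.
- flask: Clear conical flask, 74 mm across, 129 mm tall, loose; origin under its centre. Leave alone.
- petri_dish: Clear petri dish, 92 mm across, 22 mm tall, loose; origin under its centre. Leave alone.
Mind the look-alikes: they are no part of the job. What is shaped like the part that bears slide_grip but purple or yellow is not meant.

How it is judged:
On the way, in this order (a step that is already met when the one before it is completed fails the run):
1. the stage is set to 25 degrees (within 4) and the bar let go, the slide still on its pad (value of joint stage between 0.366 and 0.506 rad and contact force between the fingers and stage below 0.3 N and distance of slide_base from where it was at the start of the episode below 0.02 m), for 0.3 s.
2. the slide is lifted off the pad in the fingers (height (world z) of slide_base above 0.035 m and contact force between the fingers and slide above 1 N), for 0.2 s.
At the end, for the whole second after the job is handed in: Stage at 25 degrees (within 4); the fingers hold the slide flush on its face: parallel within 2.3 degrees, within 2 mm of the surface and 12 mm of the outline's centre each way, square within 8.6 degrees, pressed on with 1.5 to 20 N, all through the last second (value of joint stage between 0.366 and 0.506 rad and angle between the z axis of slide_base and the z axis of stage_face, either way round below 0.04 rad and angle between the x axis of slide_base and the x axis of stage_face, either way round below 0.15 rad and z of slide_base in the frame of stage_face between -0.003 and 0.002 m and x of slide_base in the frame of stage_face between -0.012 and 0.012 m and y of slide_base in the frame of stage_face between -0.012 and 0.012 m and contact force between slide and stage between 1.5 and 20 N and contact force between the fingers and slide above 1 N); the arm keeps its last pose, push and grip.
It fails at once if the camera is moved more than 20 mm (distance of camera from where it was at the start of the episode above 0.02 m).
It fails at once if the amber vial is moved more than 20 mm (distance of amber_vial from where it was at the start of the episode above 0.02 m).
It fails at once if the flask is moved more than 20 mm (distance of flask from where it was at the start of the episode above 0.02 m).
It fails at once if the petri dish is moved more than 20 mm (distance of petri_dish from where it was at the start of the episode above 0.02 m).
It fails at once if the slide is pressed on the stage with more than 40 N (contact force between slide and stage above 40 N).
It also fails if it takes over 66 s, if anything falls off the work surface, if the arm or the gripper's body presses on something with over 40 N, if the wrist force passes 120 N, or if a joint passes its speed limit or range.

## Working session

There is one attempt and no reset: what is moved stays moved. The work goes in short steps, Python scripts to look and compute and a tool call to move; the robot and the scene stay as the last step left them, time stands still between calls to the robot, and variables do not carry over. Pictures are saved under pics/ and viewed, and the job is handed in when it is done.

Besides the shell and the picture viewer there is one more tool, called after ">>>" as name([rows], argument=value, ...), one row to a line, values as JSON. jog_arm: Moves the arm, as the interface text tells. Its arguments: {"type":"object","properties":{"series":{"type":"array","items":{"type":"array"}},"squeeze":{"type":"number"}},"required":["series"]}

```bash
ls; mkdir -p pics; python3 - <<'E'
from cell import status, eyes
import cv2,numpy as np
print(status.observe())
for n in ["scene","top","wrist"]:
    d=eyes.read_camera(n)
    cv2.imwrite(f"pics/{n}0.png",d["img"][:,:,::-1])
    np.savez(f"{n}0.npz",**d)
    print(n,d["camera_matrix"],d.get("T",d.get("tool_from_camera")))
E
```

```text
pics
{'time': 0.0, 'qpos': array([-1.40301635e+00,  3.42699880e-01,  1.52502109e+00, -1.55140241e-05,
        1.27539277e+00, -1.46022390e-01]), 'qvel': array([ 0.00062627,  0.00072525,  0.00051539, -0.00032384, -0.00102627,
        0.00085836]), 'joint_efforts': array([-1.54998645e-03, -4.31246603e+01, -2.44219869e+01,  7.15665333e-02,
        5.59677801e-02, -1.09340010e-04]), 'tool_pos': array([ 0.16199223, -0.49895379,  0.2260554 ]), 'tool_rot': array([-3.14008559e+00, -2.06647601e-04,  3.13806741e-01]), 'contact_force': array([-0.58400194, -0.03495392, -0.87035532]), 'torque': array([-0.01434646,  0.00826291,  0.00779062]), 'opening': 0.09164917096174122}
scene [[403.01962859   0.         280.07640612]
 [  0.         403.01962859 209.95251971]
 [  0.           0.           1.        ]] [[-7.05027670e-01 -4.05507866e-01  5.81806974e-01 -1.19164624e-01]
 [-7.09179197e-01  4.02065967e-01 -5.79144045e-01  7.68223981e-01]
 [ 9.22681872e-04 -8.20917979e-01 -5.71045374e-01  7.98521009e-01]
 [ 0.00000000e+00  0.00000000e+00  0.00000000e+00  1.00000000e+00]]
top [[486.23223224   0.         276.77130954]
 [  0.         486.23223224 214.68921032]
 [  0.           0.           1.        ]] [[-0.01055324 -0.99409054  0.10803995  0.43778534]
 [-0.99972834  0.0127347   0.01952119  0.02392937]
 [-0.02078169 -0.10780458 -0.99395487  1.65976705]
 [ 0.          0.          0.          1.        ]]
wrist [[352.90051512   0.         279.90332595]
 [  0.         352.90051512 207.79963495]
 [  0.           0.           1.        ]] [[-3.01083852e-04 -9.51360045e-01 -3.08081117e-01  8.42036943e-02]
 [ 9.99999933e-01 -2.22506837e-04 -2.90182399e-04 -1.00322135e-03]
 [ 2.07517785e-04 -3.08081184e-01  9.51360048e-01 -1.58172053e-01]
 [ 0.00000000e+00  0.00000000e+00  0.00000000e+00  1.00000000e+00]]
```

View pics/scene0.png

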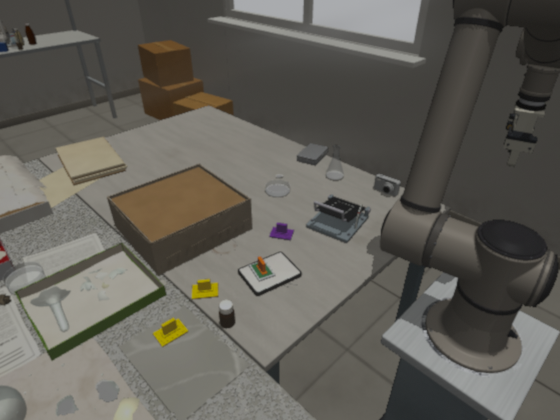

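View pics/top0.png

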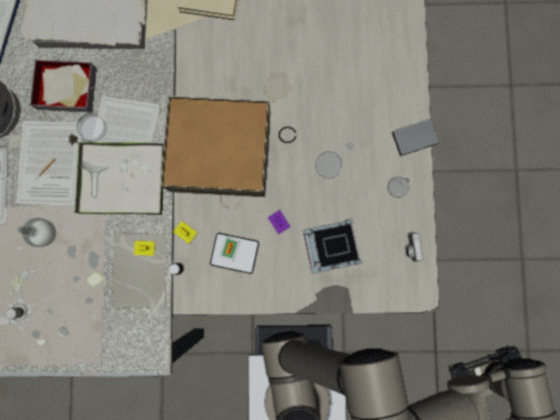

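Scene: the stage is at about top (332,246) and scene (340,213). The light pad with the slide is at top (232,250) and scene (268,270). Next I zoom in.

```bash
python3 - <<'E'
import cv2,numpy as np
a=cv2.imread("pics/top0.png"); b=cv2.imread("pics/scene0.png")
A=cv2.resize(a[205:285,200:370],None,fx=4.6,fy=4.6,interpolation=cv2.INTER_CUBIC)
B=cv2.resize(b[180:300,230:390],None,fx=5,fy=5,interpolation=cv2.INTER_CUBIC)
cv2.imwrite("pics/topz.png",A);cv2.imwrite("pics/scenez.png",B)
E
```

```text
(no output)
```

View pics/topz.png

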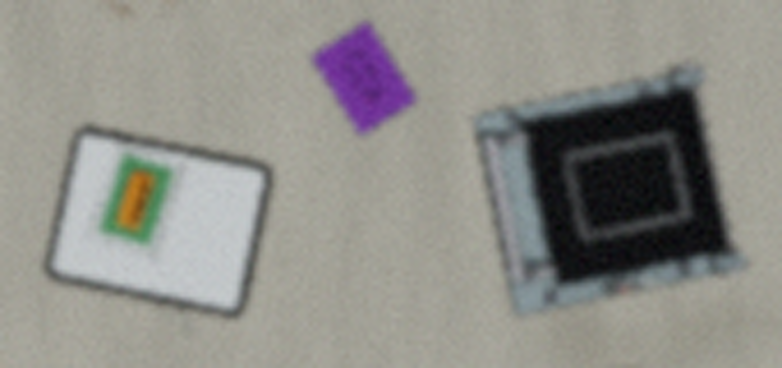

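View pics/scenez.png

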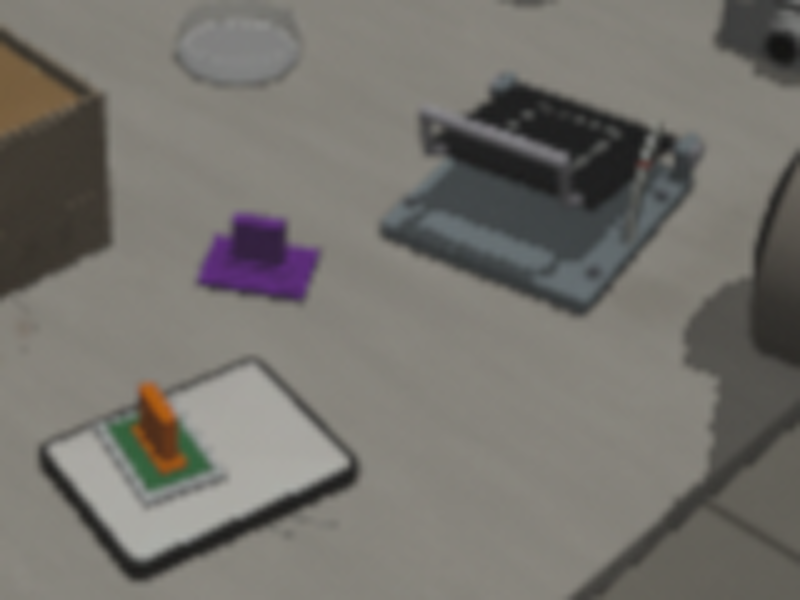

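```bash
cat > h.py <<'E'
import cv2,numpy as np
from scipy.spatial.transform import Rotation as R
def load(f): return dict(np.load(f))
def pts(d,T=None):
    K=d["camera_matrix"];T=d["T"] if T is None else T
    z=d["range_z"];v,u=np.mgrid[0:z.shape[0],0:z.shape[1]]
    P=np.stack([(u-K[0,2])/K[0,0]*z,(v-K[1,2])/K[1,1]*z,z],-1)
    W=P@T[:3,:3].T+T[:3,3]; W[z<=0]=np.nan
    return W
def ray(d,uv,h,T=None):
    K=d["camera_matrix"];T=d["T"] if T is None else T
    uv=np.atleast_2d(uv).astype(float)
    r=np.c_[(uv[:,0]-K[0,2])/K[0,0],(uv[:,1]-K[1,2])/K[1,1],np.ones(len(uv))]@T[:3,:3].T
    return T[:3,3]+r*((h-T[2,3])/r[:,2])[:,None]
def wristT(d,s):
    T=np.eye(4);T[:3,:3]=R.from_euler('xyz',s["tool_rot"]).as_matrix();T[:3,3]=s["tool_pos"]
    return T@d["tool_from_camera"]
E
python3 - <<'E'
from h import *
for n in ["top","scene"]:
    d=load(n+"0.npz");W=pts(d);hsv=cv2.cvtColor(d["img"],cv2.COLOR_RGB2HSV)
    m=(hsv[...,0]>4)&(hsv[...,0]<22)&(hsv[...,1]>170)&(hsv[...,2]>90)
    box=(np.nan_to_num(W[...,0])>.2)&(np.nan_to_num(W[...,0])<.7)&(W[...,1]>0)&(W[...,1]<.45)
    m=(m&box).astype(np.uint8)
    nc,l,s,c=cv2.connectedComponentsWithStats(m)
    for i in range(1,nc):
        if s[i,4]>8: print(n,s[i],c[i],np.nanmedian(W[l==i],0),np.nanmax(W[l==i],0), ray(d,c[i],.045))
    m=(d["img"].max(-1)<40)&(W[...,0]>.25)&(W[...,0]<.65)&(W[...,1]>-.35)&(W[...,1]<.1)
    Q=W[m];print(n,m.sum(),np.nanmedian(Q,0))
    A=np.c_[Q[:,:2],np.ones(len(Q))];k=np.abs(Q[:,2]-np.median(Q[:,2]))<.03
    co=np.linalg.lstsq(A[k],Q[k,2],rcond=None)[0];print(co)
    c,sz,a=cv2.minAreaRect(np.argwhere(m)[:,::-1].astype(np.float32));print(c,sz,a);b=cv2.boxPoints((c,sz,a));print(b,ray(d,b,.042))
for p in [(500,185),(625,185),(600,95),(560,300)]:
    d=load("top0.npz");W=pts(d);u,v=200+p[0]/4.6,205+p[1]/4.6;print(p,W[int(round(v)),int(round(u))])
E
```

```text
top [226 243   7  11  43] [228.93023256 247.90697674] [0.50378405 0.21498945 0.04782006] [0.52162265 0.22523331 0.06053586] [[0.504306   0.21583157 0.045     ]]
top 1726 [ 0.46671028 -0.12542812  0.06389337]
[-0.03721588  0.18113125  0.09884088]
(323.8012390136719, 304.977294921875) (143.64710998535156, 102.70305633544922) 69.94390869140625
[[250.93265 255.11978]
 [347.4075  219.89883]
 [396.66983 354.8348 ]
 [300.19498 390.05576]] [[ 0.47967644  0.14295291  0.042     ]
 [ 0.59314854 -0.17960326  0.042     ]
 [ 0.15340369 -0.32678902  0.042     ]
 [ 0.04501404 -0.01369918  0.042     ]]
scene [257 257  10  17  70] [261.51428571 265.94285714] [0.50029173 0.22272197 0.03623401] [0.52427079 0.23247794 0.05581838] [[0.49446814 0.22863034 0.045     ]]
scene 381 [ 0.49439621 -0.12419431  0.05924921]
[-0.03279033  0.16339639  0.09524366]
(401.57049560546875, 114.43211364746094) (38.02313995361328, 249.10507202148438) 32.916717529296875
[[ 3.1792676e+02  2.0865790e+02]
 [ 4.5329529e+02 -4.5617962e-01]
 [ 4.8521423e+02  2.0206329e+01]
 [ 3.4984570e+02  2.2932040e+02]] [[ 0.56890057 -0.09308221  0.042     ]
 [ 2.49281858 -5.05684326  0.042     ]
 [ 1.58172534 -3.8734216   0.042     ]
 [ 0.42655365 -0.07785951  0.042     ]]
(500, 185) [ 0.50781732 -0.04699588  0.11304923]
(625, 185) [ 0.50936899 -0.1382491   0.05624751]
(600, 95) [ 0.57639096 -0.12438089  0.00706141]
(560, 300) [ 0.42796119 -0.09354231  0.01545626]
```

>>> jog_arm([
  [1,[0.1,-0.05,-0.07],[0,0,0]],
  [1,[0.1,-0.05,-0.07],[0,0,0]],
  [1,[0.1,-0.05,-0.07],[0,0,0]],
  [1,[0.475,-0.266,-0.075],[0,0,0.11]],
  [1,[0.475,-0.266,-0.075],[0,0,0.11]],
  [1,[0.475,-0.266,-0.075],[0,0,0.11]],
  [1,[0.475,-0.266,-0.075],[0,0,0.11]],
  [1,[0.475,-0.266,-0.075],[0,0,0.11]],
  [1,[0.475,-0.266,-0.075],[0,0,0.11]],
  [1,[0.475,-0.266,-0.075],[0,0,0.11]],
  [1,[0.475,-0.266,-0.075],[0,0,0.11]],
  [1,[0.475,-0.266,-0.075],[0,0,0.11]],
])

```text
time: 1.15
tool_pos: [0.4891, -0.146, 0.3004]
tool_rot: [3.142, 0.0, 0.204]
contact_force: [0.8, 0.6, 0.1]
opening: 0.0919
```

>>> jog_arm([
  [1,[0.05,-0.03,0],[0,0,0]],
  [1,[0.05,-0.03,0],[0,0,0]],
  [1,[0.05,-0.03,0],[0,0,0]],
  [1,[0.05,-0.03,0],[0,0,0]],
])

```text
time: 1.48
tool_pos: [0.5311, -0.1078, 0.2997]
tool_rot: [-3.141, 0.002, 0.206]
contact_force: [-0.5, 0.3, 0.4]
opening: 0.0915
```

```bash
python3 - <<'E'
from h import *
from cell import status,eyes
s=status.observe();d=eyes.read_camera("wrist");print(s["tool_pos"],s["tool_rot"],s["time"])
d["T"]=wristT(d,s);np.savez("w1.npz",**d);cv2.imwrite("pics/w1.png",d["img"][:,:,::-1])
E
```

```text
[ 0.53110461 -0.10777382  0.29968469] [-3.14124906e+00  1.59394596e-03  2.05964334e-01] 1.4833
```

View pics/w1.png

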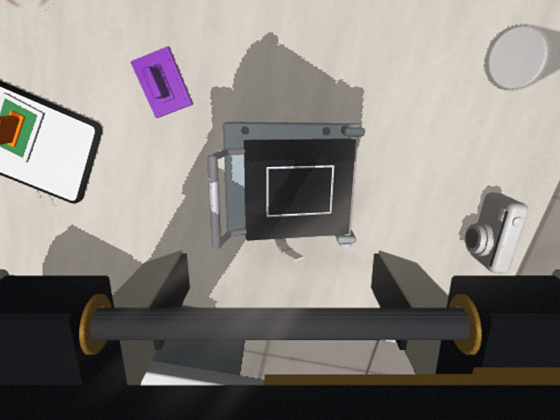

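The wrist view shows the stage clearly: the white outline spans about (266,167) to (333,215), the bar is at (214,200) and the hinge on the right at x≈355. I measure those now.

```bash
cat > meas.py <<'E'
from h import *
def stage(d,x0,x1,y0,y1):
    W=pts(d);g=cv2.cvtColor(d["img"],cv2.COLOR_RGB2GRAY)
    roi=np.zeros_like(g);roi[y0:y1,x0:x1]=1
    dark=((g<60)&(roi>0)).astype(np.uint8)
    nc,l,s,c=cv2.connectedComponentsWithStats(dark);
    wm=((g>110)&(roi>0)).astype(np.uint8)
    cs,_=cv2.findContours(wm,cv2.RETR_EXTERNAL,cv2.CHAIN_APPROX_NONE)
    cs=max(cs,key=lambda c:cv2.contourArea(cv2.convexHull(c)))
    (c,sz,a)=cv2.minAreaRect(cs);q=cv2.approxPolyDP(cv2.convexHull(cs),6,True)[:,0]
    print("outline",c,sz,a,"quad",q.tolist())
    # plane from depth inside outline hull (dilated)
    M=np.zeros_like(g);cv2.fillConvexPoly(M,cv2.convexHull(cs),1)
    Q=W[M>0];Q=Q[np.isfinite(Q[:,2])]
    for _ in range(3):
        m=Q.mean(0);n=np.linalg.svd(Q-m,full_matrices=False)[2][2];n*=np.sign(n[2]);r=(Q-m)@n;Q=Q[np.abs(r)<3*r.std()+1e-4]
    print("plane",m,n,"tilt",np.arccos(n[2]),"rms",r.std())
    K=d["camera_matrix"];T=d["T"]
    def onp(uv):
        uv=np.atleast_2d(uv).astype(float)
        rr=np.c_[(uv[:,0]-K[0,2])/K[0,0],(uv[:,1]-K[1,2])/K[1,1],np.ones(len(uv))]@T[:3,:3].T
        o=T[:3,3];return o+rr*(((m-o)@n)/(rr@n))[:,None]
    P=onp(q)
    print("corners",P.round(4).tolist(),"sides",np.linalg.norm(P-np.roll(P,-1,0),axis=1))
    print("centre",P.mean(0))
    return P,n,onp
E
python3 - <<'E'
from meas import *
d=load("w1.npz");P,n,onp=stage(d,250,350,150,232)
yw=[]
for i in range(len(P)):
    e=P[(i+1)%len(P)]-P[i];yw.append(np.degrees(np.arctan2(e[1],e[0])))
print(yw)
W=pts(d)
for u,v in [(214,165),(214,180),(214,200),(213,220),(216,240)]: print(u,v,W[v,u-6:u+7,:][np.nanargmax(W[v,u-6:u+7,2])])
E
```

```text
outline (299.5636901855469, 190.41937255859375) (49.79854965209961, 68.1869125366211) 88.49256896972656 quad [[333, 165], [330, 213], [267, 216], [266, 167]]
plane [ 0.51073676 -0.1341666   0.05388196] [ 0.03305191 -0.18320555  0.98251885] tilt 0.18725553443320184 rms 0.0007548703579250009
corners [[0.5471, -0.1671, 0.0465], [0.4883, -0.1785, 0.0464], [0.4738, -0.1028, 0.061], [0.5317, -0.0902, 0.0614]] sides [0.05984659 0.07844487 0.05924964 0.0798023 ]
centre [ 0.51020255 -0.13464712  0.05381033]
[np.float64(-169.06591741810487), np.float64(100.89184808412654), np.float64(12.222371269267132), np.float64(-78.6594464214153)]
214 165 [ 0.53300198 -0.03643651  0.11225817]
214 180 [ 0.51845643 -0.04068715  0.11278981]
214 200 [ 0.49725701 -0.04265947  0.11205212]
213 220 [ 0.47668282 -0.05091424  0.11186893]
216 240 [ 0.45379765 -0.05122322  0.11218406]
```

>>> jog_arm([
  [0,[-0.025,-0.07,0.15],[0,0,0.009]],
  [0,[-0.025,-0.07,0.15],[0,0,0.009]],
  [0,[-0.025,-0.07,0.15],[0,0,0.009]],
  [0,[-0.025,-0.07,0.15],[0,0,0.009]],
  [0,[-0.025,-0.07,0.15],[0,0,0.009]],
  [0,[-0.025,-0.07,0.15],[0,0,0.009]],
  [0,[-0.025,-0.07,0.15],[0,0,0.009]],
])

```text
time: 2.12
tool_pos: [0.494, -0.0466, 0.1524]
tool_rot: [3.14, -0.003, 0.194]
contact_force: [0.6, -0.1, -0.1]
opening: 0.0495
```

```bash
python3 - <<'E'
from h import *
from cell import status,eyes
s=status.observe();d=eyes.read_camera("wrist");print(s["tool_pos"],s["tool_rot"],s["time"])
d["T"]=wristT(d,s);np.savez("w2.npz",**d);cv2.imwrite("pics/w2.png",d["img"][:,:,::-1])
E
```

```text
[ 0.49396932 -0.04663364  0.15243294] [ 3.13956663 -0.00323197  0.19355538] 2.1167
```

View pics/w2.png

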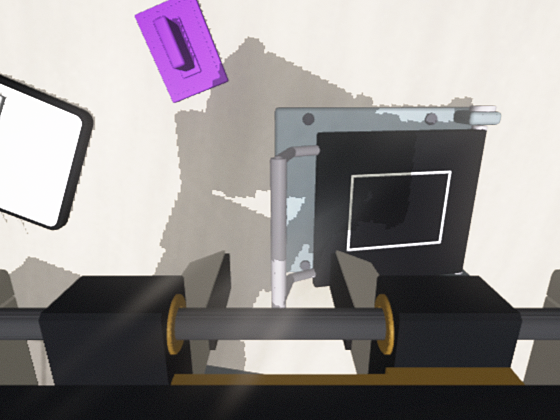

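The bar (column 279) is centred between the fingers. I go down and close on it.

>>> jog_arm([
  [0,[0,0,0.03],[0,0,0]],
  [0,[0,0,0.063],[0,0,0]],
  [0,[0,0,0.063],[0,0,0]],
  [-1,[0,0,0.063],[0,0,0]],
  [-1,[0,0,0.063],[0,0,0]],
  [-1,[0,0,0.063],[0,0,0]],
  [-1,[0,0,0.063],[0,0,0]],
  [-1,[0,0,0.063],[0,0,0]],
  [-1,[0,0,0.063],[0,0,0]],
], squeeze=40)

```text
time: 2.92
tool_pos: [0.493, -0.0452, 0.0883]
tool_rot: [3.14, -0.002, 0.195]
contact_force: [1.3, -13.7, 0.9]
opening: 0.0104
```

>>> jog_arm([
  [-1,[0,0.0015,-0.003],[0,0,0]],
  [-1,[0,0.0032,-0.0063],[0,0,0]],
  [-1,[0,0.0048,-0.0094],[0,0,0]],
  [-1,[0,0.0065,-0.0125],[0,0,0]],
  [-1,[0,0.0102,-0.0186],[0,0,0]],
  [-1,[0,0.0141,-0.0245],[0,0,0]],
  [-1,[0,0.0183,-0.0302],[0,0,0]],
  [-1,[0,0.0227,-0.0357],[0,0,0]],
  [-1,[0,0.0227,-0.0357],[0,0,0]],
  [-1,[0,0.0227,-0.0357],[0,0,0]],
])

```text
time: 3.75
tool_pos: [0.4969, -0.0664, 0.1229]
tool_rot: [-3.14, -0.0, 0.194]
contact_force: [2.9, 4.6, -5.5]
opening: 0.0084
```

```bash
python3 - <<'E'
from h import *
from cell import status,eyes
s=status.observe();d=eyes.read_camera("wrist");print(s["tool_pos"],s["tool_rot"],s["time"],s["contact_force"])
d["T"]=wristT(d,s);np.savez("w3.npz",**d);cv2.imwrite("pics/w3.png",d["img"][:,:,::-1])
E
```

```text
[ 0.49693623 -0.0664423   0.12286936] [-3.13994000e+00 -2.08710138e-04  1.94329656e-01] 3.75 [ 2.86981349  4.58681772 -5.45479093]
```

View pics/w3.png

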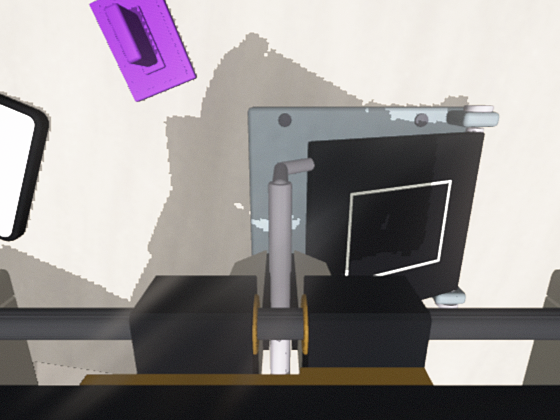

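```bash
cat > tilt.py <<'E'
from h import *
def tilt(d,u0,u1,v0,v1):
    Q=pts(d)[v0:v1,u0:u1].reshape(-1,3);Q=Q[np.isfinite(Q[:,2])]
    for _ in range(4):
        m=Q.mean(0);n=np.linalg.svd(Q-m,full_matrices=False)[2][2];n*=np.sign(n[2]);r=(Q-m)@n;Q=Q[np.abs(r)<3*r.std()+1e-4]
    print("tilt",np.arccos(n[2]),np.degrees(np.arccos(n[2])),"yaw",np.degrees(np.arctan2(-n[1],-n[0]))%360,n,m,r.std())
    return m,n
E
python3 -c "
from tilt import *
d=load('w3.npz');tilt(d,345,445,195,260);d=load('w2.npz');tilt(d,345,445,180,245)"
```

```text
tilt 0.42057234259713183 24.097020210745786 yaw 100.868612560965 [ 0.07698481 -0.40095927  0.91285541] [ 0.51321877 -0.13803421  0.06882772] 0.00047945927982745017
tilt 0.18728608620799359 10.730702301241328 yaw 100.78680034213198 [ 0.03484698 -0.18290317  0.98251316] [ 0.50847399 -0.13291552  0.05427782] 0.0005994611157119045
```

>>> jog_arm([
  [-1,[0,0.001,-0.0012],[0,0,0]],
  [-1,[0,0.0018,-0.0023],[0,0,0]],
  [-1,[0,0.0018,-0.0023],[0,0,0]],
  [0,[0,0.0018,-0.0023],[0,0,0]],
  [0,[0,0.0018,-0.0023],[0,0,0]],
  [0,[0,0.0018,-0.0023],[0,0,0]],
  [0,[0,0.0018,-0.0023],[0,0,0]],
  [0,[0,0.0018,-0.0023],[0,0,0]],
  [0,[0,0.0018,-0.0023],[0,0,0]],
  [0,[0,0.0018,-0.0023],[0,0,0]],
])

```text
time: 4.63
tool_pos: [0.4972, -0.0691, 0.1256]
tool_rot: [3.141, -0.0, 0.195]
contact_force: [-1.1, -0.4, -0.4]
opening: 0.0454
```

>>> jog_arm([
  [0,[0,0,-0.04],[0,0,0]],
  [0,[0,0,-0.08],[0,0,0]],
  [0,[0,0,-0.12],[0,0,0]],
  [0,[0,0,-0.16],[0,0,0]],
  [0,[0,0,-0.16],[0,0,0]],
  [0,[0,0,-0.16],[0,0,0]],
])

```text
time: 5.13
tool_pos: [0.4981, -0.0693, 0.2877]
tool_rot: [3.139, -0.005, 0.195]
contact_force: [-0.5, 0.4, -0.8]
opening: 0.0457
```

```bash
python3 - <<'E'
from h import *
from cell import status,eyes
s=status.observe();d=eyes.read_camera("wrist");print(s["tool_pos"],s["tool_rot"],s["time"],s["contact_force"])
d["T"]=wristT(d,s);np.savez("w4.npz",**d);cv2.imwrite("pics/w4.png",d["img"][:,:,::-1])
E
```

```text
[ 0.49813112 -0.06931128  0.28772277] [ 3.13882161 -0.00488432  0.19480943] 5.1333 [-0.49872604  0.42305198 -0.77428445]
```

View pics/w4.png

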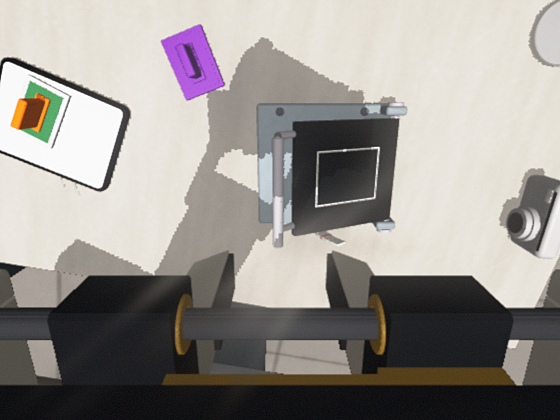

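Released. The outline now spans about (316,150) to (379,206), and the slide's fin is at (35,112). I re-measure the stage and then move above the slide.

```bash
python3 - <<'E'
from meas import *
from tilt import tilt
d=load("w4.npz");P,n,onp=stage(d,305,388,140,215)
for i in range(len(P)):
    e=P[(i+1)%len(P)]-P[i];print(np.degrees(np.arctan2(e[1],e[0])))
tilt(d,325,370,155,200); tilt(d,300,385,130,215)
E
```

```text
outline (346.98089599609375, 176.74215698242188) (55.92087173461914, 68.25743865966797) 85.76361083984375 quad [[379, 147], [375, 198], [315, 207], [318, 151]]
plane [ 0.51168143 -0.14032618  0.06879007] [ 0.07840725 -0.41166625  0.90795551] tilt 0.4324170269400428 rms 0.0006347157264179117
corners [[0.5474, -0.1716, 0.0515], [0.4894, -0.1835, 0.0511], [0.475, -0.1117, 0.0849], [0.5341, -0.1014, 0.0845]] sides [0.05920597 0.08066019 0.06000405 0.07868824]
centre [ 0.51146552 -0.14205142  0.06802649]
-168.38249476029762
101.35139625173035
9.89947924193476
-79.27355337535421
tilt 0.4338538437556994 24.85799417272982 yaw 100.79894717906471 [ 0.07876203 -0.41292624  0.90735245] [ 0.51043759 -0.14143015  0.06838908] 0.000632171480169586
tilt 0.4326908861258572 24.791361608787327 yaw 100.95244000198228 [ 0.07966742 -0.41167748  0.90784071] [ 0.51487842 -0.13495696  0.07091221] 0.0006298047506947719
```

>>> jog_arm([
  [0.3,[0.09,-0.24,0.02],[0,0,0]],
  [0.3,[0.09,-0.24,0.02],[0,0,0]],
  [0.3,[0.09,-0.24,0.02],[0,0,0]],
  [0.3,[0.09,-0.24,0.02],[0,0,0]],
  [0.3,[0.09,-0.24,0.02],[0,0,0]],
  [0.3,[0.09,-0.24,0.02],[0,0,0]],
  [0.3,[0.09,-0.24,0.02],[0,0,0]],
  [0.3,[0.09,-0.24,0.02],[0,0,0]],
  [0.3,[0.09,-0.24,0.02],[0,0,0]],
])

```text
time: 5.93
tool_pos: [0.5382, 0.1836, 0.2636]
tool_rot: [3.141, 0.004, 0.196]
contact_force: [-0.1, -0.3, -1.6]
opening: 0.0595
```

```bash
python3 - <<'E'
from h import *
from cell import status,eyes
s=status.observe();d=eyes.read_camera("wrist");print(s["tool_pos"],s["tool_rot"],s["time"],s["contact_force"])
d["T"]=wristT(d,s);np.savez("w5.npz",**d);cv2.imwrite("pics/w5.png",d["img"][:,:,::-1])
E
```

```text
[0.53824785 0.1835684  0.26357825] [3.14081678 0.00363731 0.19598136] 5.9333 [-0.06426908 -0.31855762 -1.57510433]
```

View pics/w5.png

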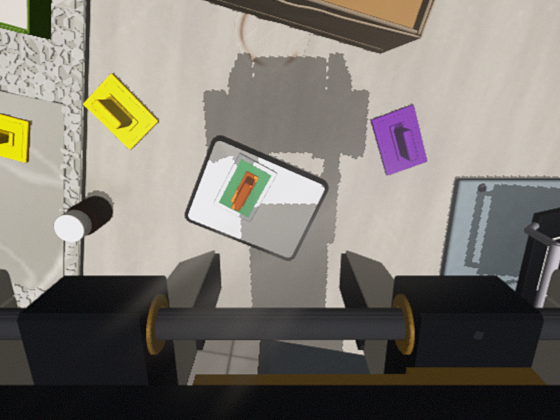

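The slide's green window with the orange fin is at about (245,188) on the pad. I measure it next.

```bash
python3 - <<'E'
from h import *
d=load("w5.npz");W=pts(d);hsv=cv2.cvtColor(d["img"],cv2.COLOR_RGB2HSV)
roi=np.zeros(hsv.shape[:2],bool);roi[140:240,200:300]=1
gr=(hsv[...,0]>50)&(hsv[...,0]<90)&(hsv[...,1]>90)&roi
orr=(((hsv[...,0]<22)&(hsv[...,1]>140)))&roi
def rect(m,h,nm):
    c=np.argwhere(m)[:,::-1].astype(np.float32)
    P=ray(d,c,h)[:,:2].astype(np.float32)
    (c,s,a)=cv2.minAreaRect(P*1000);print(nm,m.sum(),c,s,a,"z",np.nanpercentile(W[m][:,2],[5,50,95]))
rect(gr|orr&(np.nan_to_num(W[...,2],nan=9)<.022),.017,"green+foot")
top=orr&(W[...,2]>.046)
rect(top,.0525,"fintop"); 
Q=W[top];print("fintop depth mean",np.nanmean(Q,0),top.sum())
x=Q[np.isfinite(Q[:,0]),:2];x=x-x.mean(0);v=np.linalg.svd(x,full_matrices=False)[2][0];print("fin yaw",np.degrees(np.arctan2(v[1],v[0])))
al=(np.nan_to_num(W[...,2])>.013)&(np.nan_to_num(W[...,2])<.0225)&roi
k=cv2.morphologyEx((al).astype(np.uint8),cv2.MORPH_OPEN,np.ones((3,3)))>0
rect(k,.017,"plate by depth")
i=d["img"][140:240,195:305];cv2.imwrite("pics/w5z.png",cv2.resize(i[:,:,::-1],None,fx=6,fy=6,interpolation=cv2.INTER_CUBIC))
E
```

```text
green+foot 944 (506.339599609375, 221.193115234375) (37.844871520996094, 57.849578857421875) 72.30720520019531 z [0.01608661 0.01762982 0.02065406]
fintop 266 (507.5245666503906, 221.52908325195312) (9.971786499023438, 33.22184371948242) 71.8171615600586 z [0.05063225 0.05235868 0.0535369 ]
fintop depth mean [0.50774044 0.22138048 0.05223984] 266
fin yaw 162.40687177507917
plate by depth 2046 (507.2787780761719, 221.71847534179688) (50.07705307006836, 70.40319061279297) 72.18952941894531 z [0.01576134 0.01731245 0.02013495]
```

View pics/w5z.png

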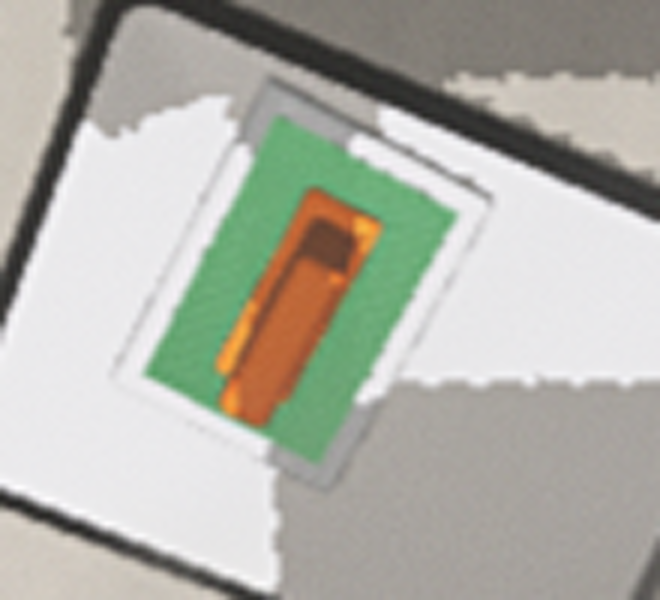

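>>> jog_arm([
  [0.0,[-0.023,-0.043,0.14],[0,0,0.507]],
  [0.0,[-0.023,-0.043,0.14],[0,0,0.507]],
  [0.0,[-0.023,-0.043,0.14],[0,0,0.507]],
  [0.0,[-0.023,-0.043,0.14],[0,0,0.507]],
  [0.0,[-0.023,-0.043,0.14],[0,0,0.507]],
  [0.0,[-0.023,-0.043,0.14],[0,0,0.507]],
  [0.0,[-0.023,-0.043,0.14],[0,0,0.507]],
  [0.0,[-0.023,-0.043,0.14],[0,0,0.507]],
])

```text
time: 6.65
tool_pos: [0.5101, 0.2209, 0.1277]
tool_rot: [-3.139, -0.004, -0.311]
contact_force: [0.0, 0.5, 0.3]
opening: 0.046
```

```bash
python3 - <<'E'
from h import *
from cell import status,eyes
s=status.observe();d=eyes.read_camera("wrist");print(s["tool_pos"],s["tool_rot"],s["time"],s["contact_force"],s["qpos"])
d["T"]=wristT(d,s);np.savez("w6.npz",**d);cv2.imwrite("pics/w6.png",d["img"][:,:,::-1])
E
```

```text
[0.51009188 0.22093742 0.12772382] [-3.13937031 -0.00386809 -0.31111538] 6.65 [0.03441264 0.54869495 0.30716171] [ 2.71019881e-01  4.91311243e-01  1.58149708e+00 -3.09220728e-04
  1.06433151e+00  2.15307669e+00]
```

View pics/w6.png

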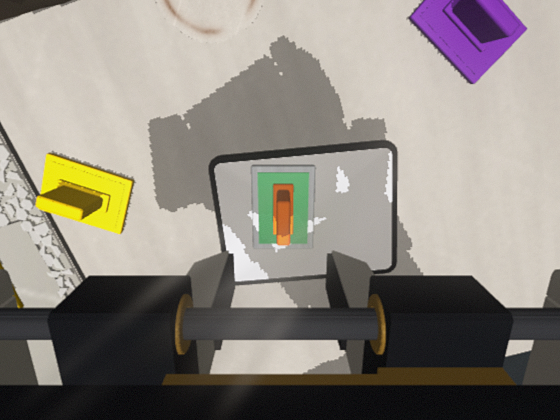

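The fin is at column 283, nearly centred between the fingers. A quick re-check before going down.

```bash
python3 - <<'E'
from h import *
d=load("w6.npz");W=pts(d);hsv=cv2.cvtColor(d["img"],cv2.COLOR_RGB2HSV)
roi=np.zeros(hsv.shape[:2],bool);roi[155:262,240:325]=1
al=(np.nan_to_num(W[...,2])>.0135)&(np.nan_to_num(W[...,2])<.0225)&roi
al=cv2.morphologyEx(al.astype(np.uint8),cv2.MORPH_OPEN,np.ones((3,3)))>0
top=(hsv[...,0]<22)&(hsv[...,1]>140)&roi&(W[...,2]>.046)
for m,h in ((al,.017),(top,.0525)):
    P=ray(d,np.argwhere(m)[:,::-1],h)[:,:2].astype(np.float32)
    print(cv2.minAreaRect(P*1000),np.nanmedian(W[m],0))
E
```

```text
((507.13238525390625, 221.18267822265625), (49.7579231262207, 68.84752655029297), 72.19107818603516) [0.51191186 0.21849581 0.01733252]
((508.11236572265625, 220.93455505371094), (9.25044059753418, 34.45393371582031), 72.6076431274414) [0.50839196 0.22077907 0.05232837]
```

>>> jog_arm([
  [0.0,[-0.002,0.0,0.04],[0,0,0]],
  [0.0,[-0.002,0.0,0.08],[0,0,0]],
  [0.0,[-0.002,0.0,0.1],[0,0,0]],
  [0.0,[-0.002,0.0,0.104],[0,0,0]],
  [0.0,[-0.002,0.0,0.104],[0,0,0]],
  [-1,[-0.002,0.0,0.104],[0,0,0]],
  [-1,[-0.002,0.0,0.104],[0,0,0]],
  [-1,[-0.002,0.0,0.104],[0,0,0]],
  [-1,[-0.002,0.0,0.104],[0,0,0]],
  [-1,[-0.002,0.0,0.104],[0,0,0]],
  [-1,[-0.002,0.0,0.104],[0,0,0]],
], squeeze=35)

```text
time: 7.62
tool_pos: [0.5065, 0.2223, 0.022]
tool_rot: [-3.141, -0.001, -0.312]
contact_force: [0.3, -0.3, 0.5]
opening: 0.0105
```

>>> jog_arm([
  [-1,[0,0,-0.02],[0,0,0]],
  [-1,[0,0,-0.05],[0,0,0]],
  [-1,[0,0,-0.09],[0,0,0]],
  [-1,[0,0,-0.13],[0,0,0]],
  [-1,[0,0,-0.17],[0,0,0]],
  [-1,[0,0,-0.21],[0,0,0]],
  [-1,[0,0,-0.24],[0,0,0]],
  [-1,[0,0,-0.24],[0,0,0]],
  [-1,[0,0,-0.24],[0,0,0]],
])

```text
time: 8.37
tool_pos: [0.5068, 0.2225, 0.2632]
tool_rot: [-3.139, -0.003, -0.312]
contact_force: [0.2, -0.6, -1.5]
opening: 0.0101
```

```bash
python3 - <<'E'
from h import *
from cell import status,eyes
s=status.observe();d=eyes.read_camera("wrist");print(s["tool_pos"],s["tool_rot"],s["time"],s["contact_force"],s["qpos"],s["opening"])
d["T"]=wristT(d,s);np.savez("w7.npz",**d);cv2.imwrite("pics/w7.png",d["img"][:,:,::-1])
# in-hand cloud in tool frame
W=pts(d,d["tool_from_camera"]);hsv=cv2.cvtColor(d["img"],cv2.COLOR_RGB2HSV)
gr=(hsv[...,0]>50)&(hsv[...,0]<90)&(hsv[...,1]>90)&(W[...,2]<.05)
print(gr.sum())
Q=W[gr];Q=Q[np.isfinite(Q[:,2])]
for _ in range(3):
  m=Q.mean(0);n=np.linalg.svd(Q-m,full_matrices=False)[2][2];n*=np.sign(n[2]);r=(Q-m)@n;Q=Q[np.abs(r)<3*r.std()+1e-4]
print("green plane in tool",m,n,r.std(), "at origin z",m[2]+(n[0]*m[0]+n[1]*m[1])/n[2])
print(np.percentile(Q,[2,98],axis=0))
E
```

```text
[0.50679678 0.22246366 0.26321098] [-3.13941432 -0.00343736 -0.31204602] 8.3667 [ 0.24467527 -0.63937837 -1.48624984] [ 2.75208916e-01  3.67439645e-01  1.38421543e+00 -9.27525031e-05
  1.38586914e+00  2.15806439e+00] 0.010133862296437037
1855
green plane in tool [ 0.02049503 -0.00527452 -0.00060544] [ 0.9907574  -0.13543395  0.00757806] 0.006798022221503587 at origin z 2.7731848620311537
[[ 0.00591975 -0.0201775  -0.10403371]
 [ 0.02927032  0.02944862  0.00565398]]
```

View pics/w7.png

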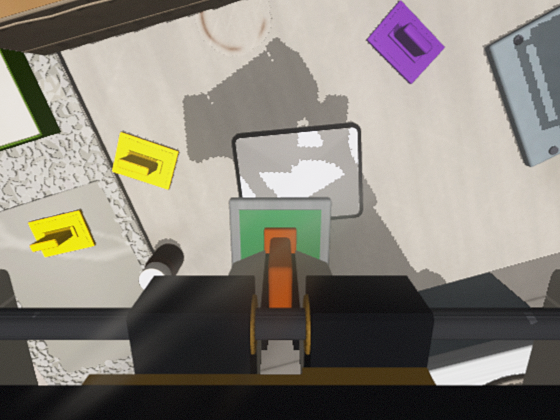

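The slide is in hand: its plate's far edge runs along row 198, columns 230–331, square with the image. Next, its tilt and offset in the tool frame.

```bash
cat > hand.py <<'E'
from h import *
def hand(d):
    W=pts(d,d["tool_from_camera"])
    Q=W[196:262,226:334].reshape(-1,3);Q=Q[(Q[:,2]>-.005)&(Q[:,2]<.013)&(Q[:,0]>.015)]
    for _ in range(4):
        m=Q.mean(0);n=np.linalg.svd(Q-m,full_matrices=False)[2][2];n*=np.sign(n[2]);r=(Q-m)@n;Q=Q[np.abs(r)<2.5*r.std()+1e-4]
    print("plate top in tool",m,n,r.std(),len(Q),"z at x=0:",m[2]+(n[0]*m[0]+n[1]*m[1])/n[2])
    print(np.percentile(Q,[.5,99.5],axis=0))
if __name__=="__main__": hand(load("w7.npz"))
E
python3 hand.py
```

```text
plate top in tool [ 0.02593779 -0.00111911  0.00459649] [-0.07659637 -0.00184062  0.99706048] 0.0009287476194167859 3910 z at x=0: 0.002605954547807017
[[ 0.01510498 -0.02573839  0.00169543]
 [ 0.03539514  0.02343253  0.00743023]]
```

```bash
python3 - <<'E'
from h import *
d=load("w7.npz");W=pts(d,d["tool_from_camera"])
Q0=W[190:262,226:334].reshape(-1,3);Q0=Q0[(Q0[:,2]>-.005)&(Q0[:,2]<.015)]
for f in (lambda Q:(Q[:,0]>.023)&(Q[:,0]<.034), lambda Q:(Q[:,0]>.008)&(Q[:,0]<.034)&(np.abs(Q[:,1])>.012)):
    Q=Q0[f(Q0)]
    for _ in range(4):
        m=Q.mean(0);n=np.linalg.svd(Q-m,full_matrices=False)[2][2];n*=np.sign(n[2]);r=(Q-m)@n;Q=Q[np.abs(r)<2.5*r.std()+1e-4]
    print(m,n,r.std(),len(Q),m[2]+(n[0]*m[0]+n[1]*m[1])/n[2])
for x in np.arange(.006,.038,.003):
    q=Q0[(abs(Q0[:,0]-x)<.0015)&(abs(Q0[:,1])>.011)];print(round(x,3),len(q),np.median(q[:,2]) if len(q) else 0)
E
```

```text
[ 0.02860103 -0.00122049  0.00467883] [-4.97212375e-02 -8.19725471e-04  9.98762798e-01] 0.0006053089085703457 2156 0.003255987352593334
[ 0.02138387 -0.00221128  0.00468553] [-0.00950772 -0.00153586  0.99995362] 0.0006341444407902517 2522 0.004485600370058497
0.006 213 0.004754566411415584
0.009 304 0.004572863118171247
0.012 310 0.004584854658616855
0.015 305 0.004611417295387804
0.018 304 0.00462028727809137
0.021 310 0.004580938529846479
0.024 331 0.004568685180156323
0.027 326 0.004596187059332124
0.03 345 0.004793460510009645
0.033 342 0.004949694948418279
0.036 208 0.006417701671307924
```

```bash
cat > goal.py <<'E'
from h import *
from cell import status
def stageR(th,yaw):
    h=np.array([np.cos(yaw),np.sin(yaw),0]);zz=np.array([0,0,1.])
    x=h*np.cos(th)+zz*np.sin(th);z=-h*np.sin(th)+zz*np.cos(th);return np.c_[x,np.cross(z,x),z]
def rows(c,th,yaw,off,base,s=None):
    s=s or status.observe()
    S=stageR(th,yaw);G=np.c_[S[:,0],-S[:,1],-S[:,2]]
    p=np.array(c)+S[:,2]*off-G@np.array(base)
    C=R.from_euler('xyz',s["tool_rot"]).as_matrix()
    print("tcp goal",p,"shift",C.T@(p-s["tool_pos"]),"turn",R.from_matrix(C.T@G).as_rotvec(),"now",s["tool_pos"],s["contact_force"])
C=(.5117,-.1413,.0685);TH=.433;YAW=np.radians(101.0);B=(.0005,-.0005,.0106)
E
python3 -c "
from goal import *
rows(C,TH,YAW,.10,B)"
```

```text
tcp goal [ 0.52113234 -0.18720478  0.16868304] shift [0.14019548 0.38492116 0.09261864] turn [ 0.44814089  0.26456079 -2.03694565] now [0.50590964 0.22217845 0.26126235] [-0.12891385 -0.46836576 -1.72051428]
```

```bash
python3 -c "
from h import *
d=load('top0.npz');print(ray(d,[(398,187),(328,165),(415,246)],.01),ray(d,[(405,181)],.129))
d=load('w1.npz');print(ray(d,[(487,58),(517,88)],.0))
"
```

```text
[[ 0.70696353 -0.3589554   0.01      ]
 [ 0.78698241 -0.12195153  0.01      ]
 [ 0.50501062 -0.40844722  0.01      ]] [[ 0.70650228 -0.35415917  0.129     ]]
[[ 0.70298173 -0.32405971  0.        ]
 [ 0.67844547 -0.37310498  0.        ]]
```

>>> jog_arm([
  [-1,[0.14,0.385,0.0],[0.448,0.264,-2.037]],
  [-1,[0.14,0.385,0.0],[0.448,0.264,-2.037]],
  [-1,[0.14,0.385,0.0],[0.448,0.264,-2.037]],
  [-1,[0.14,0.385,0.0],[0.448,0.264,-2.037]],
  [-1,[0.14,0.385,0.0],[0.448,0.264,-2.037]],
  [-1,[0.14,0.385,0.0],[0.448,0.264,-2.037]],
])

```text
time: 8.92
tool_pos: [0.5135, 0.0187, 0.2594]
tool_rot: [-3.037, -0.103, 0.276]
contact_force: [0.7, 0.9, -1.0]
opening: 0.0096
```

```bash
python3 -c "
from goal import *
rows(C,TH,YAW,.18,B); print(status.observe()['qpos'])"
```

```text
tcp goal [ 0.52753736 -0.22015571  0.24129993] shift [-0.05317164  0.23372914 -0.01187238] turn [ 0.30971154  0.19027593 -1.44654688] now [0.51349007 0.01874612 0.25935749] [ 0.66830876  0.93494373 -0.99834537]
[-0.20104234  0.2582064   1.56072296  0.14647532  1.28243573  1.04944406]
```

>>> jog_arm([
  [-1,[-0.053,0.234,-0.012],[0.31,0.19,-1.447]],
  [-1,[-0.053,0.234,-0.012],[0.31,0.19,-1.447]],
  [-1,[-0.053,0.234,-0.012],[0.31,0.19,-1.447]],
  [-1,[-0.053,0.234,-0.012],[0.31,0.19,-1.447]],
  [-1,[-0.053,0.234,-0.012],[0.31,0.19,-1.447]],
  [-1,[-0.053,0.234,-0.012],[0.31,0.19,-1.447]],
  [-1,[-0.053,0.234,-0.012],[0.31,0.19,-1.447]],
  [-1,[-0.053,0.234,-0.012],[0.31,0.19,-1.447]],
  [-1,[-0.053,0.234,-0.012],[0.31,0.19,-1.447]],
  [-1,[-0.053,0.234,-0.012],[0.31,0.19,-1.447]],
  [-1,[-0.053,0.234,-0.012],[0.31,0.19,-1.447]],
  [-1,[-0.053,0.234,-0.012],[0.31,0.19,-1.447]],
])

```text
time: 9.92
tool_pos: [0.5271, -0.2191, 0.2414]
tool_rot: [-3.122, -0.424, 1.674]
contact_force: [0.5, 0.1, -1.2]
opening: 0.0098
```

>>> jog_arm([
  [-1,[0,0,0],[0,0,0]],
  [-1,[0,0,0],[0,0,0]],
  [-1,[0,0,0],[0,0,0]],
])

```text
time: 10.17
tool_pos: [0.5277, -0.2189, 0.2428]
tool_rot: [-3.121, -0.42, 1.665]
contact_force: [1.0, -0.4, -0.3]
opening: 0.0098
```

```bash
python3 - <<'E'
from goal import *
from cell import eyes
s=status.observe();d=eyes.read_camera("wrist")
d["T"]=wristT(d,s);np.savez("w8.npz",**d);cv2.imwrite("pics/w8.png",d["img"][:,:,::-1])
rows(C,TH,YAW,.06,B,s);print(s["qpos"],s["opening"])
E
```

```text
tcp goal [ 0.51792984 -0.17072931  0.1323746 ] shift [-0.00041179 -0.00271381  0.12081924] turn [ 0.02035075  0.01163928 -0.08909808] now [ 0.52765314 -0.21893549  0.24276684] [ 1.03034438 -0.39798343 -0.29117337]
[-0.68495256  0.58042363  1.16874671  0.2824825   1.70556603 -0.78976249] 0.009837895376983607
```

View pics/w8.png

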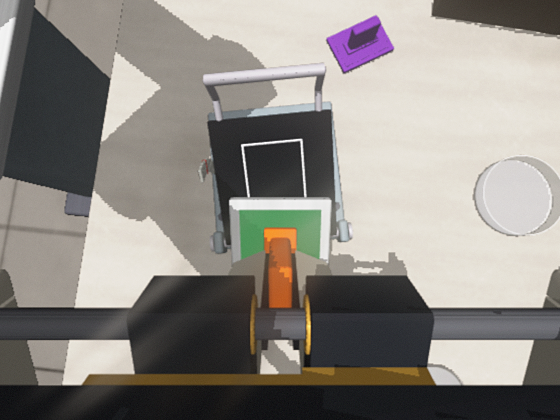

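The slide is in hand, with the outline ahead at (243–305, 140–196). About 5° of turn is left; I correct that and approach to 60 mm.

>>> jog_arm([
  [-1,[0,-0.003,0.02],[0.02,0.012,-0.089]],
  [-1,[0,-0.003,0.05],[0.02,0.012,-0.089]],
  [-1,[0,-0.003,0.08],[0.02,0.012,-0.089]],
  [-1,[0,-0.003,0.11],[0.02,0.012,-0.089]],
  [-1,[0,-0.003,0.12],[0.02,0.012,-0.089]],
  [-1,[0,-0.003,0.12],[0.02,0.012,-0.089]],
  [-1,[0,-0.003,0.12],[0.02,0.012,-0.089]],
  [-1,[0,-0.003,0.12],[0.02,0.012,-0.089]],
])

```text
time: 10.88
tool_pos: [0.519, -0.1723, 0.136]
tool_rot: [3.136, -0.43, 1.767]
contact_force: [0.3, -0.7, -0.5]
opening: 0.0102
```

```bash
python3 - <<'E'
from goal import *
from cell import eyes
s=status.observe();d=eyes.read_camera("wrist")
d["T"]=wristT(d,s);np.savez("w9.npz",**d);cv2.imwrite("pics/w9.png",d["img"][:,:,::-1])
rows(C,TH,YAW,.012,B,s);print(s["qpos"],s["opening"])
E
```

```text
tcp goal [ 0.51408683 -0.15095875  0.08880447] shift [ 0.00025223 -0.00096949  0.05199824] turn [0.00341605 0.00339381 0.00414676] now [ 0.51904069 -0.17229062  0.13597683] [ 0.33070724 -0.69442007 -0.54478941]
[-0.63132098  0.62528469  1.39921762  0.29208858  1.44446905 -0.91191653] 0.010170286524146949
```

View pics/w9.png

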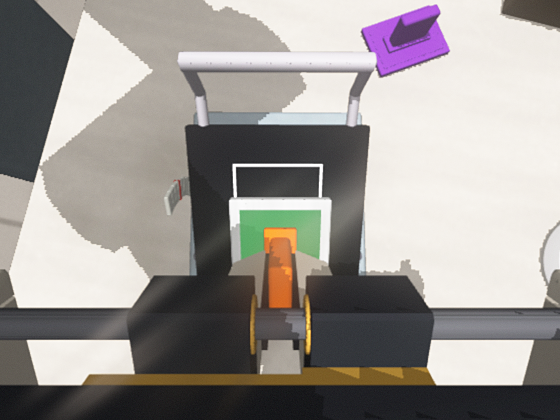

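Square by eye: the outline is centred on column 278 and the slide on 280. Now the face plane relative to the plate plane, from this same picture.

```bash
cat > rel.py <<'E'
from h import *
def fit(Q):
    Q=Q[np.isfinite(Q[:,2])]
    for _ in range(4):
        m=Q.mean(0);n=np.linalg.svd(Q-m,full_matrices=False)[2][2];n*=np.sign(n[2]);r=(Q-m)@n;Q=Q[np.abs(r)<2.5*r.std()+1e-4]
    return m,n,r.std(),len(Q)
def rel(d,faces):
    W=pts(d,d["tool_from_camera"])
    F=np.concatenate([W[b:c,a:e].reshape(-1,3) for a,e,b,c in faces])
    m,n,s,k=fit(F);print("face in tool",m,n,s,k,"z at 0",m[2]+(n[0]*m[0]+n[1]*m[1])/n[2])
    Q=W[190:262,226:334].reshape(-1,3);Q=Q[(Q[:,2]>-.005)&(Q[:,2]<.009)&(Q[:,0]>.008)&(Q[:,0]<.034)&(abs(Q[:,1])>.012)]
    m2,n2,s,k=fit(Q);print("plate",m2,n2,s,k,"angle diff",n-n2)
    return m,n,m2,n2
E
python3 - <<'E'
from rel import *
d=load("w9.npz");m,n,_,_=rel(d,[(200,355,132,160),(195,226,150,225),(335,357,150,240)])
K=d["camera_matrix"];T=d["tool_from_camera"]
g=cv2.cvtColor(d["img"],cv2.COLOR_RGB2GRAY)
q=np.array([(233.5,165),(322.5,165),(234.5,196),(321.5,196)])
r=np.c_[(q[:,0]-K[0,2])/K[0,0],(q[:,1]-K[1,2])/K[1,1],np.ones(4)]@T[:3,:3].T
print(T[:3,3]+r*(((m-T[:3,3])@n)/(r@n))[:,None])
E
```

```text
face in tool [ 0.03734953 -0.00332845  0.07434834] [ 0.00270641 -0.00326655  0.999991  ] 0.0006263815709879202 8516 z at 0 0.07446029462958105
plate [ 0.0213509  -0.000283    0.00509235] [-6.31867867e-03  9.91179303e-04  9.99979546e-01] 0.0006245529138954403 2496 angle diff [ 9.02508415e-03 -4.25773145e-03  1.14567402e-05]
[[ 0.03983007 -0.03075397  0.07425204]
 [ 0.03978978  0.02845412  0.07444555]
 [ 0.01837505 -0.03094466  0.07430948]
 [ 0.01831037  0.02858085  0.0745041 ]]
```

>>> jog_arm([
  [-1,[0,-0.001,0.015],[0.002,0.002,0]],
  [-1,[0,-0.001,0.03],[0.003,0.003,0.002]],
  [-1,[0,-0.001,0.042],[0.003,0.003,0.002]],
  [-1,[0,-0.001,0.05],[0.003,0.003,0.002]],
  [-1,[0,-0.001,0.055],[0.003,0.003,0.002]],
  [-1,[0,-0.001,0.055],[0.003,0.003,0.002]],
  [-1,[0,-0.001,0.055],[0.003,0.003,0.002]],
  [-1,[0,-0.001,0.055],[0.003,0.003,0.002]],
])

```text
time: 11.6
tool_pos: [0.5133, -0.1493, 0.0851]
tool_rot: [3.141, -0.434, 1.765]
contact_force: [0.9, 0.2, -0.4]
opening: 0.0097
```

```bash
python3 - <<'E'
from goal import *
from rel import rel
from cell import eyes
s=status.observe();d=eyes.read_camera("wrist")
d["T"]=wristT(d,s);np.savez("w10.npz",**d);cv2.imwrite("pics/w10.png",d["img"][:,:,::-1])
rows(C,TH,YAW,.0,B,s)
print(R.from_euler('xyz',s["tool_rot"]).as_matrix().T@s["contact_force"])
E
```

```text
tcp goal [ 0.51312608 -0.14601611  0.07791194] shift [-5.61708018e-05  5.05732668e-04  7.86669896e-03] turn [-0.00083941 -0.00103139  0.00221357] now [ 0.51325774 -0.14930993  0.08507276] [ 0.92348064  0.17503543 -0.4021701 ]
[-0.17518732  0.93983144  0.36224433]
```

View pics/w10.png

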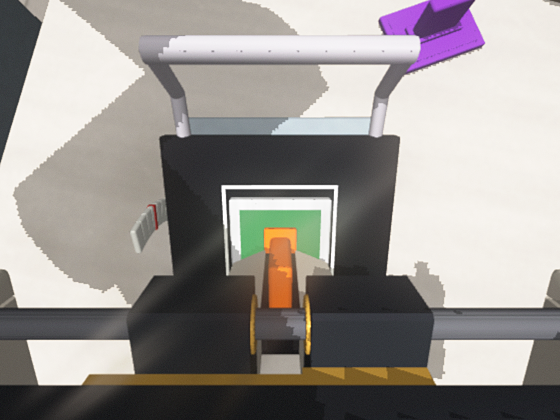

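Centred: outline columns 222–338 and slide 230–331, both about column 280. I creep to contact.

>>> jog_arm([
  [-1,[0,0,0.003],[0,0,0]],
  [-1,[0,0,0.005],[0,0,0]],
  [-1,[0,0,0.006],[0,0,0]],
  [-1,[0,0,0.0065],[0,0,0]],
  [-1,[0,0,0.0065],[0,0,0]],
])

```text
time: 12.07
tool_pos: [0.5121, -0.1462, 0.0789]
tool_rot: [-3.141, -0.435, 1.765]
contact_force: [-1.8, -1.9, 3.9]
opening: 0.0095
```

```bash
cat > f.py <<'E'
from goal import *
s=status.observe();rows(C,TH,YAW,.0,B,s)
print(s["time"],"tool force",R.from_euler('xyz',s["tool_rot"]).as_matrix().T@s["contact_force"],s["opening"])
E
python3 f.py
```

```text
tcp goal [ 0.51312608 -0.14601611  0.07791194] shift [-0.0004341   0.00100888  0.00083945] turn [-0.00199954 -0.00200477  0.00208874] now [ 0.51212941 -0.146172    0.07885709] [-1.80756015 -1.8516356   3.93813369]
12.0667 tool force [ 0.32847538 -2.13536466 -4.18772572] 0.009491400865395114
```

>>> jog_arm([
  [-1,[0,0,0.0004],[0,0,0]],
  [-1,[0,0,0.0004],[0,0,0]],
  [-1,[0,0,0.0004],[0,0,0]],
  [-1,[0,0,0.0004],[0,0,0]],
])

```text
time: 12.4
tool_pos: [0.5121, -0.1461, 0.0788]
tool_rot: [-3.141, -0.435, 1.765]
contact_force: [-2.5, -1.3, 6.6]
opening: 0.0093
```

```bash
python3 f.py
```

```text
tcp goal [ 0.51312608 -0.14601611  0.07791194] shift [-0.00046     0.00098364  0.00080539] turn [-0.00177723 -0.00175417  0.00226629] now [ 0.51214655 -0.14612987  0.07883681] [-2.46613579 -1.26403829  6.6118575 ]
12.4 tool force [ 2.09226798 -2.6685268  -6.31645926] 0.009314217210146757
```

>>> jog_arm([
  [-1,[0,0,0],[0,0,0]],
  [-1,[0,0,0],[0,0,0]],
  [-1,[0,0,0],[0,0,0]],
  [-1,[0,0,0],[0,0,0]],
])

```text
time: 12.73
tool_pos: [0.5122, -0.1462, 0.0789]
tool_rot: [-3.141, -0.435, 1.765]
contact_force: [-3.1, -2.5, 6.4]
opening: 0.0102
```

```bash
python3 f.py; python3 - <<'E'
from goal import *
from rel import rel
from cell import eyes
s=status.observe();d=eyes.read_camera("wrist")
d["T"]=wristT(d,s);np.savez("w11.npz",**d);cv2.imwrite("pics/w11.png",d["img"][:,:,::-1])
E
```

```text
tcp goal [ 0.51312608 -0.14601611  0.07791194] shift [-0.00044034  0.00098477  0.00086062] turn [-0.00172193 -0.00166798  0.00228194] now [ 0.51215335 -0.14617032  0.07887856] [-3.1072587  -2.45388722  6.43969258]
12.7333 tool force [ 1.07280032 -3.52733763 -6.59948849] 0.01019403838710123
```

View pics/w11.png

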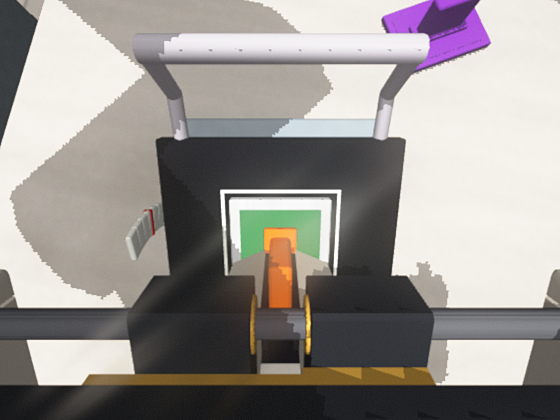

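It sits inside the outline: outline 221–340, slide 230–331, top edges at rows 190 and 198. Last check: flushness, gap, tilt and the bystanders.

```bash
python3 - <<'E'
from rel import *
d=load("w11.npz");m,n,m2,n2=rel(d,[(175,395,145,180),(172,212,160,260),(348,392,160,260)])
print("step face->plate top",(m-m2)@n, "angle",np.arccos(n@n2))
nw=R.from_matrix(d["T"][:3,:3]@np.linalg.inv(d["tool_from_camera"][:3,:3])).apply(n);print("world tilt",np.arccos(abs(nw[2])))
K=d["camera_matrix"];T=d["tool_from_camera"]
def onp(q,m,n):
    q=np.array(q,float);r=np.c_[(q[:,0]-K[0,2])/K[0,0],(q[:,1]-K[1,2])/K[1,1],np.ones(len(q))]@T[:3,:3].T
    return T[:3,3]+r*(((m-T[:3,3])@n)/(r@n))[:,None]
print("outline",onp([(221,190),(340,190)],m,n),"plate",onp([(230.5,198),(330.5,198)],m2,n2))
E
python3 - <<'E'
from h import *
from cell import eyes
d=eyes.read_camera("scene");cv2.imwrite("pics/s9.png",d["img"][:,:,::-1])
E
```

```text
face in tool [0.04072162 0.00240834 0.01135889] [-0.00175089  0.0015625   0.99999725] 0.0005961429680931571 15882 z at 0 0.01129135706024241
plate [ 0.02138037 -0.00042846  0.00510418] [-6.27121778e-03  1.47047916e-04  9.99980325e-01] 0.0006070652453758276 2503 angle diff [4.52032515e-03 1.41545254e-03 1.69215712e-05]
step face->plate top 0.0062252675322726604 angle 0.0047367893777130205
world tilt 0.4329187152600281
outline [[ 0.03959335 -0.02917073  0.01140626]
 [ 0.03961137  0.02981489  0.01131413]] plate [[ 0.03728449 -0.02374322  0.00520735]
 [ 0.03727968  0.02436854  0.00520024]]
```

View pics/s9.png

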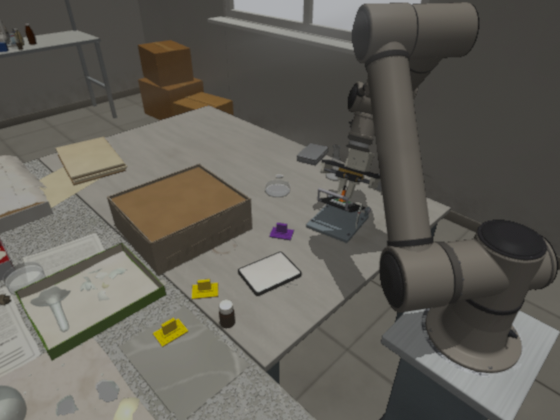

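All checks agree: the step from face to plate top is 6.2 mm (6.0 when flush), the planes are 0.005 rad apart, the tilt is 0.433 rad and the push is about 6.6 N. The dish and vial look untouched; the arm hides the flask and camera in this view.

```bash
python3 -c "
from cell import job,status
print(job.hand_in());s=status.observe();print(s['time'],s['contact_force'],s['tool_pos'])"
```

```text
the job is handed in; nothing more can be done
None
the job is handed in; nothing more can be done
```

I raised the stage by its bar from 10.7° to 24.8° and let go. I then lifted the slide off the pad by its orange fin and pressed it flush inside the white outline, and handed the job in at about 13 s while still holding it there. The hand-in gives no verdict.

My last checks before hand-in:
- **Stage tilt:** 0.433 rad (target 0.436).
- **Flushness:** the slide and face are parallel to about 0.005 rad. The plate's top sits 6.2 mm above the face, and the plate is 6 mm thick, so any gap is about 0.2 mm.
- **Position:** the slide is centred to within about 2 mm and looks square with the outline.
- **Push and grip:** about 6.6 N against the face, with a few newtons sideways. The fin was gripped with 35 N commanded.
- **Other objects:** in the last scene picture the petri dish and vial look undisturbed. The flask and camera were hidden behind the arm there, so I did not re-check them after placing. By the measured positions, the arm stayed well clear of both near the stage.

No check failed or disagreed.

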